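Draw the filter slide out of a bench photometer and show it over the light panel

TASK

Push the round steel shutter plunger on top of the photometer fully down, then swing the grey cover flap up by its steel bar handle until it stands open by itself, and draw the hidden filter slide straight up out of its slot. Carry the slide to the flat white light panel and hold it upright above the middle of the panel, its lower edge about 12 cm above the panel, leaving the flap open and the other things on the bench where they are. Finish while still holding the slide there in the gripper, steady; do not put it down or let go.

Things in the scene. Friction and masses are not known exactly. Their poses are not given: they have to be found in the camera images.
- reader: the photometer, a white box fixed to the bench. Origin at bench level, directly under the centre of the slide's slot; x towards its rear, y to its left, z up; its front faces the robot. The housing spans x -58 to +100, y -90 to +125, z 0 to 100 mm. A well open at the top (x -48 to 48, y -52 to 52 mm, floor at z 45 mm) lies under the flap. In the middle of the well floor is the slot, 13 mm along x by 64 mm along y, from z 45 down to z 20 mm
- plunger (a joint): travel of the sprung steel plunger, m: 0 up, 0.010 fully down. About 7 N holds it fully down; it springs back. It must be pushed before the flap is opened
- plunger_top (a point): centre of the plunger's round top face (28 mm diameter), which points up, on the left part of the photometer's top; moves straight down when pushed
- flap (a joint): angle of the cover flap, rad: 0 shut (level), 1.57 vertical, 1.8 fully open at its stop. May start slightly ajar (up to 0.1). Stiff hinge of about 0.25 N m: it stays wherever it is left
- flap_grip (a point): middle of the flap's handle bar: a steel bar 10 mm in diameter, 90 mm long along the photometer's y, carried by two side arms 47 mm in front of the flap's front edge (82 mm free between the arms), overhanging the front of the housing by 47 mm. With the flap shut it is 104 mm above the bench. The bar can turn between gripper pads, so a gripper that stays pointing down can follow it
- flap_hinge (a point): point on the flap's hinge line, in the middle, along the photometer's y at its rear, 101 mm above the bench and 80 mm behind the slot. The handle bar's axis is 185 mm from it and swings up and to the rear. The flap is 124 mm wide and 6 mm thick, 138 mm from hinge to front edge
- slide: the filter slide: an aluminium frame plate 10 mm thick (x), 60 mm wide (y) and 74 mm tall (z), about 60 g, with an amber glass window in it; the top 30 mm is solid, for gripping across its thickness. Origin at the centre of its lower edge, z up. It stands loosely upright on the slot's bottom (lower edge 20 mm, top 94 mm above the bench), its axes along the photometer's, hidden under the flap
- panel: flat light panel fixed on the bench, 130 x 170 mm, top 18 mm above the bench. Origin at the centre of its underside. It lies beside the photometer, to the left or the right
- wellplate: bystander: clear well plate lying flat, 85 x 127 x 14 mm, origin at the centre of its underside
- bottle: bystander: white plastic bottle, 60 mm diameter, 130 mm tall, origin at the centre of its underside
- timer: bystander: round green timer, 64 mm diameter, 18 mm high, origin at the centre of its underside
There are look-alikes about, which are no part of the job. There is more than one size of the panel; the job needs the middle-sized.

How it is judged:
By the outcome, as a careful person would: the job done as asked, in the order asked, and still so for the second after the job is handed in, while the arm keeps its last pose, push and grip.
It also fails if it takes over 72 s, if anything falls off the work surface, if the arm or the gripper's body presses on something with over 40 N, if the wrist force passes 120 N, or if a joint passes its speed limit or range.

ROBOT

A 6-joint arm with a two-finger parallel gripper is mounted at the origin on the work surface. World frame = base frame: x ahead of the robot, y to its left, z up, the work surface at z = 0. Lengths are in mm, angles in rad, forces in N, time in s.
With the tool pointing down it reaches from about 250 to 775 mm from the base axis. Payload 4 kg.
Tool frame: the origin (TCP) lies at the very end of the fingers, on their centre line; the grasp point (between the pads) lies 19 mm behind it; z points along the fingers, y is the line along which they close (so a half turn about z gives the same grasp; the last joint's range is limited). The gripper opens to 94 mm and grips with 3 to 60 N. Pads are 16 mm wide; open, the fingers measure 119 mm over their backs; the gripper's body (75 mm by 177 mm) begins 78 mm behind the grasp point.
Start: joints at [-1.341, 0.087, 1.371, -0, 1.684, -0.103], TCP at [179.678, -519.842, 205.506] pointing down, gripper open.
Joint ranges: [-3.1, 3.1], [-0.76, 2.03], [0.27, 2.55], [-1.08, 4.22], [0.17, 2.65], [-2.57, 2.57]. Speed limits (rad/s): [2.79, 2.79, 3.14, 3.14, 3.14, 3.14].

INTERFACE

Orientations are given as a rotation vector (axis times angle).
In Python, from workcell import robot gives the robot as it stands.
- The arm moves only by the tool apply_moves, never from a script. Its argument "plan" is a list of rows, each a list of 4 numbers: the shift along the world's x, y, z in units of 50 mm (1.0 is 50 mm), then the turn about the world's z in units of 5 degrees (1.0 is 5 degrees). A call has 1 to 10 rows; each row is the pose to reach, as a shift and turn from the pose commanded when the call began; what a row does not reach only later rows make up. A row lasts 1/10 s, in which the tool goes at most 50 mm and 8.59 degrees, less where a joint would pass 70% of its speed; a pose out of reach is approached as far as the arm can. A call with a gripper value outside its range is refused whole. "jaw" is the closure in counts, from 0 (fully open) to 255 (shut), set as the call begins (left out, the last holds). The fingers move at their own pace and stop on an object; "force" is the grip in N (left out, the last holds). Time passes only in rows, so rows that repeat a pose let the fingers close. It gives the time, the measured TCP pose, the force, the opening and the grip force at its end, in the units of the state.
- robot.read_state(): the state, without advancing time (a new reading comes with each control period).
- robot.get_image(name): name is "scene" or "top" or "wrist"; returns a dict with "frame" (480x640x3 uint8, red, green, blue), "mtx" (3x3 intrinsics, pixels), "k1" (the pictures are not rectified: a ray, as slopes to the right and down, at radius r is drawn at 1 + k1 r^2 times it, then the intrinsics apply), "extrinsics" (4x4, takes a point from camera to world coordinates). Camera axes: x right, y down, z forward; pixel columns grow to the right and rows downward; lengths in mm; the calibration is good to about 2 mm. A picture is of the moment at which its call begins. There is no depth.
- robot.finish_job(): hands the job in; it is judged then, once.
The state is a dict: "time_s": time; "joints": joint angles; "joint_vel": joint speeds; "joint_torque": joint torques, N m; "ee_pos": TCP position; "tool_rot": TCP orientation; "ft_force": force on the tool from outside, world axes, zero at the start; "torque": the same for the moment, N m; "width": finger opening in mm; "gripper_force": force on a finger pad.
Only numpy, scipy, OpenCV 4.12 (cv2) and the standard library are available. Lean on these libraries where they do the work, as an engineer would, in place of code of your own. Each camera call takes 0.05 s, during which the arm holds its last target. There are 200 camera calls.

## Working session

There is one attempt and no reset: what is moved stays moved. The work goes in short steps, Python scripts to look and compute and a tool call to move; the robot and the scene stay as the last step left them, time stands still between calls to the robot, and variables do not carry over. Pictures are saved under pics/ and viewed, at most 10 in all, crops included, and the job is handed in when it is done.

Besides the shell and the picture viewer there is one more tool, called after "Request:" as name([rows], argument=value, ...), one row to a line, values as JSON. apply_moves: Moves the arm, as the interface text tells. Its arguments: {"type":"object","properties":{"plan":{"type":"array","items":{"type":"array","items":{"type":"number"}}},"jaw":{"type":"number"},"force":{"type":"number"}},"required":["plan"]}

```bash
mkdir -p pics; ls; cat > h.py <<'E'
import cv2, numpy as np
from workcell import robot
def snap(cam, fn):
    d=robot.get_image(cam); np.savez('pics/'+fn+'.npz',**{k:np.array(v) for k,v in d.items()})
    cv2.imwrite('pics/'+fn+'.png',d['frame'][:,:,::-1]); return d
def load(fn): return dict(np.load('pics/'+fn+'.npz'))
def ray(d,u,v):
    K=np.array(d['mtx']);k1=float(d['k1'])
    p=cv2.undistortPoints(np.array([[[u,v]]],float),K,np.array([k1,0,0,0,0.]))[0,0]
    T=np.array(d['extrinsics']); return T[:3,3],T[:3,:3]@np.array([p[0],p[1],1])
def onz(d,u,v,z):
    o,r=ray(d,u,v); return o+r*(z-o[2])/r[2]
def proj(d,P):
    T=np.linalg.inv(np.array(d['extrinsics'])); 
    q,_=cv2.projectPoints(np.array(P,float).reshape(-1,1,3),cv2.Rodrigues(T[:3,:3])[0],T[:3,3],np.array(d['mtx']),np.array([float(d['k1']),0,0,0,0.])); return q[:,0]
E
python3 - <<'E'
from h import *
for c in ('top','scene'):
    d=snap(c,c+'0'); print(c,np.round(d['extrinsics'],3).tolist(),d['k1'])
print(robot.read_state())
E
```

```text
pics
top [[0.048, -0.976, 0.214, 232.466], [-0.999, -0.048, 0.008, -10.55], [0.002, -0.214, -0.977, 1628.95], [0.0, 0.0, 0.0, 1.0]] 0.03305107409831033
scene [[0.777, 0.478, -0.41, 960.622], [0.63, -0.596, 0.498, -497.112], [-0.006, -0.645, -0.764, 879.963], [0.0, 0.0, 0.0, 1.0]] -0.003525263801943439
{'time_s': 0.1, 'joints': array([-1.34114242e+00,  8.78831786e-02,  1.37210199e+00,  1.82955000e-05,
        1.68360878e+00, -1.03103058e-01]), 'joint_vel': array([ 0.00011926, -0.00136725, -0.00349309, -0.00022372, -0.00022349,
        0.00089412]), 'joint_torque': array([ 1.84660661e-03, -3.41251087e+01, -3.03301907e+01,  7.18184514e-02,
        3.04503052e-02, -9.69540497e-05]), 'ee_pos': array([ 179.54337799, -519.34133098,  204.4206676 ]), 'tool_rot': array([-3.09623902e+00, -5.19957429e-01,  1.70171747e-04]), 'ft_force': array([0.50715306, 1.10837508, 0.54052147]), 'torque': array([ 0.0111581 ,  0.02548105, -0.01218427]), 'gripper_force': 0.0, 'width': 94.28375869463876}
```

View pics/top0.png

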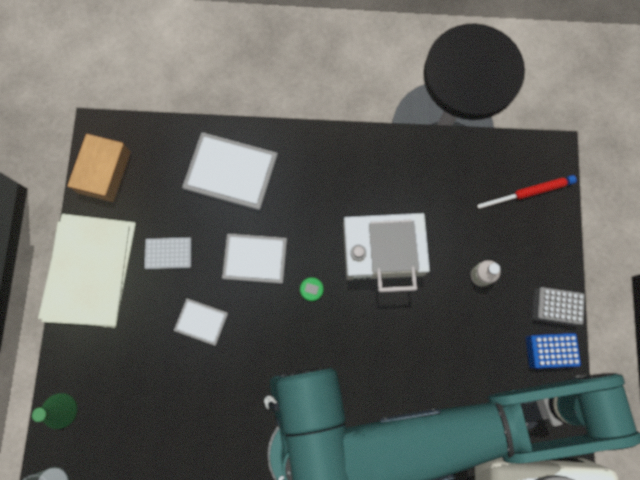

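View pics/scene0.png

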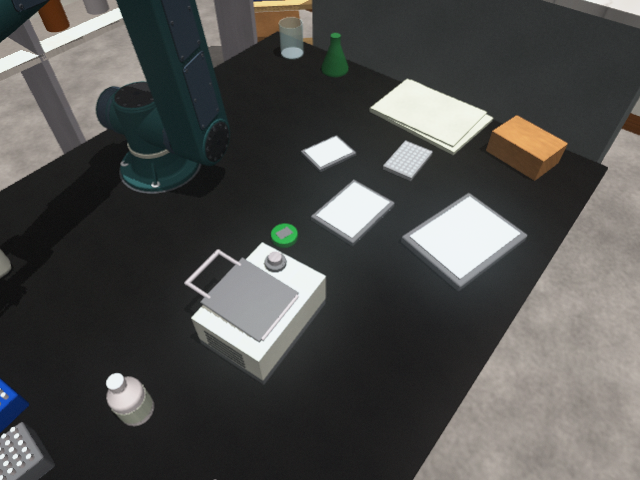

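The top view shows the photometer around (386,245), with its plunger at (358,252) and handle bar at about (397,288). The middle panel is at (255,258), with a bigger one at (230,170) and a smaller one at (201,322). The timer is at (312,289) and the bottle at (487,272). Next I measure these.

```bash
python3 - <<'E'
from h import *
d=load('top0'); im=d['frame']; hsv=cv2.cvtColor(im,cv2.COLOR_RGB2HSV)
def blob(mask,box):
    m=np.zeros_like(mask); x0,y0,x1,y1=box; m[y0:y1,x0:x1]=mask[y0:y1,x0:x1]
    c=max(cv2.findContours(m,cv2.RETR_EXTERNAL,cv2.CHAIN_APPROX_NONE)[0],key=cv2.contourArea); return c
def rect(c,z):
    pts=np.array([onz(d,u,v,z)[:2] for u,v in c[:,0]],np.float32); r=cv2.minAreaRect(pts); return np.round(r[0],1),np.round(r[1],1),round(r[2],1)
br=((hsv[...,2]>90)).astype(np.uint8)*255
for n,b in (('mid',(215,225,295,290)),('big',(175,125,285,215)),('small',(168,290,235,350))):
    print(n,rect(blob(br,b),18))
print('reader top',rect(blob(br,(335,205,440,283)),100))
c=blob(br,(335,205,440,300)); print(rect(c,100))
fl=((hsv[...,2]>90)&(hsv[...,2]<160)).astype(np.uint8)*255
c=blob(fl,(370,215,418,278)); print('flap',rect(c,104))
for p in ((358,252),(359,250)): print('pl',onz(d,*p,112))
cv2.imwrite('pics/c1.png',cv2.resize(im[195:315,330:450,::-1],None,fx=5,fy=5,interpolation=cv2.INTER_CUBIC))
E
```

```text
mid (array([513.4, 181.6]), array([172.7, 133.4]), 88.4)
big (array([768.4, 271.5]), array([237.7, 182.9]), 76.9)
small (array([329.5, 316. ]), array([125.7,  96.7]), 73.3)
reader top (array([ 542. , -179.4]), array([190.2, 224.1]), 5.7)
(array([ 531.2, -180.4]), array([211.7, 224.1]), 5.7)
flap (array([ 539.1, -197.3]), array([149.7, 125.7]), 2.8)
pl [ 525.43292973 -103.72620985  112.        ]
pl [ 530.96987942 -106.19893746  112.        ]
```

View pics/c1.png

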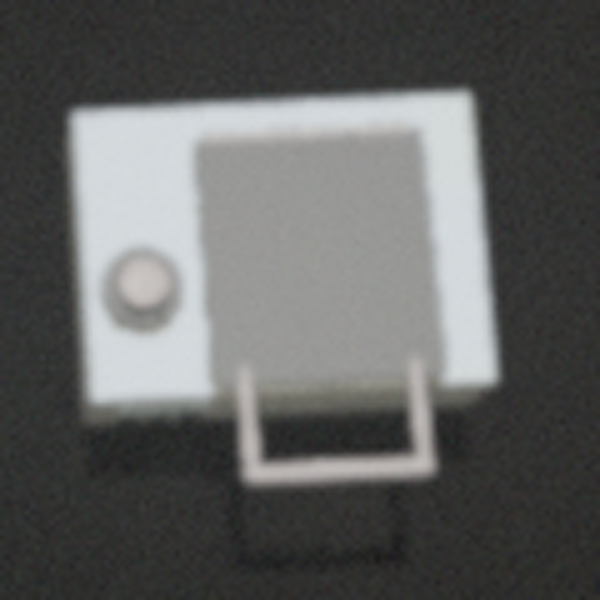

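The crop shows the reader's top corners at crop (70,107), (472,90), (498,384) and (88,403). The plunger cap is at (142,282), and the bar runs from (247,472) to (430,464).

```bash
python3 - <<'E'
from h import *
d=load('top0'); s=load('scene0')
f=lambda u,v:(330+(u+.5)/5-.5,195+(v+.5)/5-.5)
C=np.array([onz(d,*f(*p),100)[:2] for p in ((70,107),(472,90),(498,384),(88,403))]); print(C.round(1))
bl,br,fr,fl=C
a=np.array([bl-br,fl-fr]); print('yaw from y axis',np.degrees(np.arctan2(-a[:,0],a[:,1])), np.linalg.norm(a,axis=1)); a=np.array([bl-fl,br-fr]);print('yaw x',np.degrees(np.arctan2(a[:,1],a[:,0])),np.linalg.norm(a,axis=1))
yaw=np.radians(3.5)
for yd in (2.5,3.5,4.5):
    y=np.radians(yd);R=np.array([[np.cos(y),-np.sin(y)],[np.sin(y),np.cos(y)]])
    print(yd,'origin',C.mean(0)-R@[21,17.5])
for z in (104,112): print('bar',z,[onz(d,*f(*p),z).round(1) for p in ((247,472),(430,464))])
def tri(p,q):
    o1,r1=ray(d,*p);o2,r2=ray(s,*q)
    t=np.linalg.lstsq(np.c_[r1,-r2],o2-o1,rcond=None)[0]; a=o1+r1*t[0];b=o2+r2*t[1]; return ((a+b)/2).round(1),np.linalg.norm(a-b).round(1)
print('plunger',tri(f(142,282),(275,256)))
print('barL',tri(f(247,472),(219,252)),'barR',tri(f(430,464),(187,284)))
cv2.imwrite('pics/c2.png',cv2.resize(s['frame'][240:390,175:335,::-1],None,fx=5,fy=5,interpolation=cv2.INTER_CUBIC)[:600])
E
```

```text
[[ 625.2  -62.1]
 [ 645.3 -279.7]
 [ 484.6 -295. ]
 [ 463.7  -77.9]]
yaw from y axis [5.27797273 5.48639578] [218.61291933 218.10293371]
yaw x [5.61514686 5.4353344 ] [162.26791188 161.47232675]
2.5 origin [ 534.50139469 -197.09793411]
3.5 origin [ 534.82558674 -197.4479614 ]
4.5 origin [ 535.15583823 -197.79227744]
bar 104 [array([ 430.6, -162.8,  104. ]), array([ 439.6, -258.9,  104. ])]
bar 112 [array([ 429.6, -162. ,  112. ]), array([ 438.5, -257.6,  112. ])]
plunger (array([ 526.2, -101.9,  125.5]), np.float64(2.4))
barL (array([ 428.9, -160.8,  119.3]), np.float64(1.0)) barR (array([ 438.2, -254.3,  121.1]), np.float64(4.0))
```

View pics/c2.png

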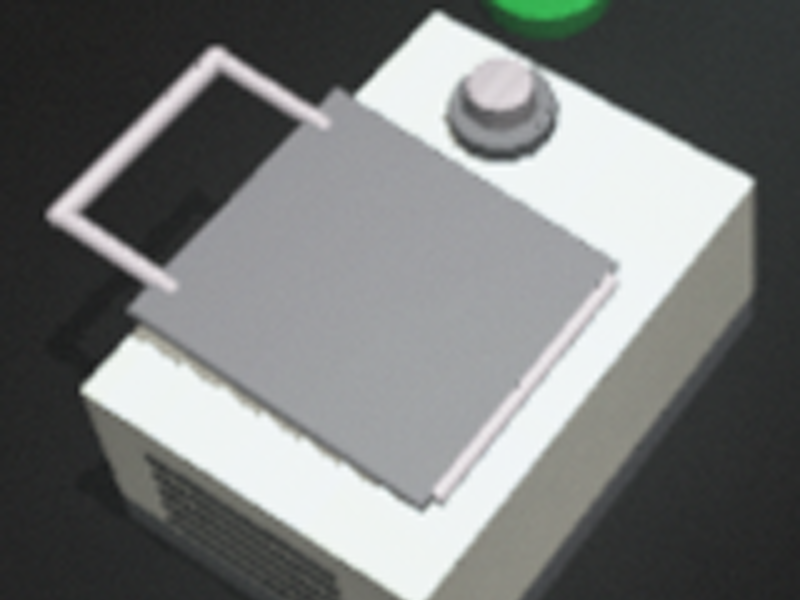

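The flap is slightly ajar, with yaw about 5.4° and the slot origin near (535,-198). The plunger cap is near (526,-103,~123). I'm moving above the plunger with the jaw shut.

Request:
apply_moves([
  [6.93,8.34,0,15.3],
  [6.93,8.34,0,15.3],
  [6.93,8.34,0,15.3],
  [6.93,8.34,0,15.3],
  [6.93,8.34,0,15.3],
  [6.93,8.34,0,15.3],
  [6.93,8.34,0,15.3],
  [6.93,8.34,0,15.3],
  [6.93,8.34,0,15.3],
  [6.93,8.34,0,15.3],
], jaw=255, force=20)

```text
time_s: 1.1
ee_pos: [499.9, -133.3, 205.1]
tool_rot: [-2.108, -2.329, 0.001]
ft_force: [0.9, -0.6, -0.2]
width: 17.4
gripper_force: 0.0
```

Request:
apply_moves([
  [0,0,0,0],
  [0,0,0,0],
  [0,0,0,0],
  [0,0,0,0],
])

```text
time_s: 1.5
ee_pos: [498.5, -136.6, 205.4]
tool_rot: [-2.114, -2.324, 0.001]
ft_force: [-0.3, 0.2, 0.6]
width: 0.3
gripper_force: 0.0
```

```bash
python3 - <<'E'
from h import *
from scipy.spatial.transform import Rotation as Ro
st=robot.read_state(); print(st['ee_pos'],st['width'],Ro.from_rotvec(st['tool_rot']).as_matrix().round(3).tolist())
d=snap('wrist','w1'); print(np.round(d['extrinsics'],3).tolist()); print(proj(d,[[526,-103,123],[535.4,-198.1,104],[434,-208,115]]).round())
E
```

```text
[ 498.45157691 -136.55038833  205.43137021] 0.3202054081541903 [[-0.095, 0.996, -0.0], [0.996, 0.095, -0.0], [-0.0, -0.0, -1.0]]
[[0.996, 0.09, 0.028, 491.108], [0.094, -0.957, -0.275, -56.025], [0.002, 0.277, -0.961, 384.462], [0.0, 0.0, 0.0, 1.0]]
[[356. 200.]
 [351. 298.]
 [238. 304.]]
```

View pics/w1.png

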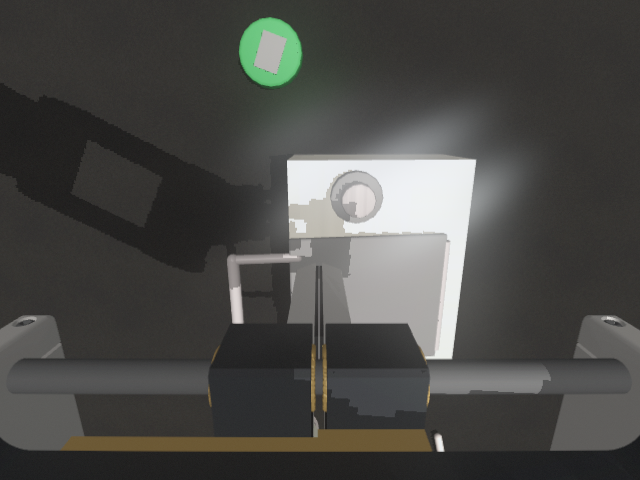

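The wrist view shows the plunger cap at (359,201), within 3 px of my projection. The gripper body is wide along the closing axis.

```bash
python3 - <<'E'
from h import *
d=load('w1')
for z in (115,120,125): print(onz(d,359,201,z))
t=load('top0'); print([onz(t,358.0,251,z).round(1) for z in (115,120,125)])
# bar left end corner in wrist, hinge bar ends
for z in (105,112,118): print(z,onz(d,233,259,z).round(1))
print('flap back left corner',onz(d,445,234,104),'white corners',onz(d,289,160,100),onz(d,474,160,100))
E
```

```text
[ 529.48639653 -105.36419576  115.        ]
[ 528.77427135 -104.44867974  120.        ]
[ 528.06214618 -103.53316372  125.        ]
[array([ 527.6, -103.5,  115. ]), array([ 526.6, -103.1,  120. ]), array([ 525.6, -102.8,  125. ])]
105 [ 425.9 -169.8  105. ]
112 [ 427.5 -166.9  112. ]
118 [ 428.9 -164.5  118. ]
flap back left corner [ 609.84742538 -129.38861335  104.        ] white corners [469.08304718 -79.15248531 100.        ] [622.9789418  -64.48951807 100.        ]
```

Request:
apply_moves([
  [0.58,0.65,0,0],
  [0.58,0.65,-0.5,0],
  [0.58,0.65,-1.0,0],
  [0.58,0.65,-1.5,0],
  [0.58,0.65,-1.6,0],
  [0.58,0.65,-1.65,0],
  [0.58,0.65,-1.7,0],
  [0.58,0.65,-1.7,0],
])

```text
time_s: 2.35
ee_pos: [528.4, -103.5, 122.1]
tool_rot: [2.11, 2.325, 0.0]
ft_force: [-3.6, -0.4, 4.3]
width: 0.4
gripper_force: 2.0
```

Request:
apply_moves([
  [0,0,-0.04,0],
  [0,0,-0.08,0],
  [0,0,-0.12,0],
  [0,0,-0.12,0],
])

```text
time_s: 2.75
ee_pos: [528.8, -103.5, 116.2]
tool_rot: [2.109, 2.325, 0.0]
ft_force: [-4.4, -0.6, 6.9]
width: 0.7
gripper_force: 3.4
```

Request:
apply_moves([
  [0,0,-0.03,0],
  [0,0,-0.06,0],
  [0,0,-0.06,0],
])

```text
time_s: 3.05
ee_pos: [528.9, -103.5, 116.1]
tool_rot: [2.108, 2.323, 0.001]
ft_force: [-8.3, 0.4, 17.3]
width: 0.5
gripper_force: 8.7
```

The plunger hit its stop at 116 mm with 17 N. Next I lift and go above the handle bar, opening the jaw to about 40 mm.

Request:
apply_moves([
  [0,0,0.9,0],
  [0,0,1.5,0],
  [-0.9,-1.0,1.5,0],
  [-1.9,-2.08,1.5,0],
  [-1.9,-2.08,1.5,0],
  [-1.9,-2.08,1.5,0],
  [-1.9,-2.08,1.5,0],
  [-1.9,-2.08,1.5,0],
], jaw=146)

```text
time_s: 3.85
ee_pos: [434.1, -206.2, 186.4]
tool_rot: [2.11, 2.327, 0.002]
ft_force: [-0.4, 0.4, -1.2]
width: 40.2
gripper_force: 0.0
```

```bash
python3 - <<'E'
from h import *
st=robot.read_state(); print(st['ee_pos'],st['width'],st['ft_force'])
d=snap('wrist','w2'); print(proj(d,[[432.5,-208,117],[428.2,-163.5,117]]).round())
E
```

```text
[ 434.11638869 -206.21588307  186.35469586] 40.2025194760182 [-0.38947207  0.42289873 -1.24049119]
[[315. 244.]
 [315. 187.]]
```

View pics/w2.png

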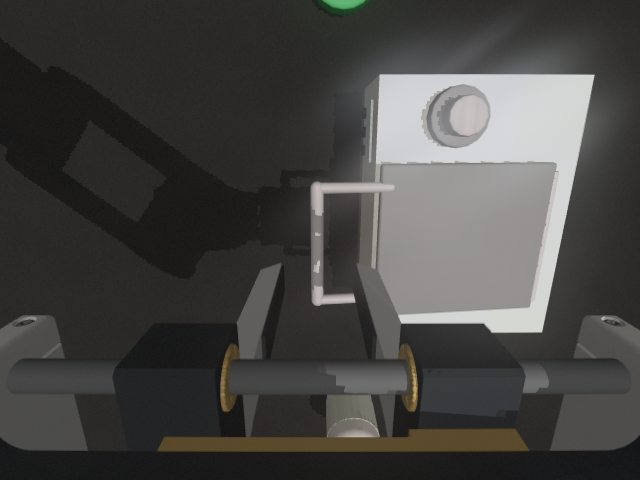

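The bar runs from (317,187) to (318,299), centred between the fingers. I'm descending and gripping lightly.

Request:
apply_moves([
  [0,0,-0.8,0],
  [0,0,-1.4,0],
  [0,0,-1.74,0],
  [0,0,-1.74,0],
])

```text
time_s: 4.3
ee_pos: [432.1, -204.5, 96.1]
tool_rot: [-2.104, -2.324, 0.001]
ft_force: [0.1, 0.1, 0.3]
width: 40.5
gripper_force: 0.0
```

Request:
apply_moves([
  [0,0,0,0],
  [0,0,0,0],
  [0,0,0,0],
  [0,0,0,0],
], jaw=255, force=12)

```text
time_s: 4.7
ee_pos: [433.9, -207.1, 100.7]
tool_rot: [2.109, 2.325, 0.0]
ft_force: [-2.5, -0.2, 1.2]
width: 11.5
gripper_force: 2.5
```

```bash
python3 - <<'E'
import numpy as np
t0=.095;c,s=np.cos(np.radians(5.4)),np.sin(np.radians(5.4))
def o(a,b): 
    r=185*(np.cos(a)-np.cos(b))/50; return [round(float(x),2) for x in (r*c,r*s,185*(np.sin(b)-np.sin(a))/50,0)]
print([o(t0,t0+.1*k) for k in range(1,10)]); print([o(t0+.9,t0+.9+.1*k) for k in range(1,9)])
from workcell import robot
st=robot.read_state();print(st['ee_pos'],st['width'],st['ft_force'],st['gripper_force'])
E
```

```text
[[0.05, 0.01, 0.37, 0.0], [0.14, 0.01, 0.72, 0.0], [0.27, 0.03, 1.07, 0.0], [0.43, 0.04, 1.41, 0.0], [0.62, 0.06, 1.72, 0.0], [0.84, 0.08, 2.02, 0.0], [1.09, 0.1, 2.29, 0.0], [1.36, 0.13, 2.54, 0.0], [1.66, 0.16, 2.75, 0.0]]
[[0.32, 0.03, 0.19, 0.0], [0.65, 0.06, 0.34, 0.0], [1.0, 0.09, 0.46, 0.0], [1.36, 0.13, 0.54, 0.0], [1.73, 0.16, 0.59, 0.0], [2.09, 0.2, 0.6, 0.0], [2.46, 0.23, 0.57, 0.0], [2.82, 0.27, 0.5, 0.0]]
[ 433.85808852 -207.10151168  100.69796962] 11.524495893946648 [-2.52012095 -0.16865082  1.20224827] 2.4870503693819046
```

Request:
apply_moves([
  [0,0,0,0],
  [0.05,0.01,0.37,0],
  [0.14,0.01,0.72,0],
  [0.27,0.03,1.07,0],
  [0.43,0.04,1.41,0],
  [0.43,0.04,1.41,0],
])

```text
time_s: 5.3
ee_pos: [455.3, -205.0, 172.4]
tool_rot: [2.109, 2.325, 0.0]
ft_force: [-3.5, -0.3, 3.4]
width: 9.5
gripper_force: 12.0
```

Request:
apply_moves([
  [0.19,0.02,0.31,0],
  [0.41,0.04,0.61,0],
  [0.66,0.06,0.88,0],
  [0.93,0.09,1.13,0],
  [1.23,0.12,1.34,0],
  [1.55,0.15,1.53,0],
  [1.88,0.18,1.68,0],
  [2.23,0.21,1.8,0],
  [2.59,0.25,1.88,0],
  [2.59,0.25,1.88,0],
])

```text
time_s: 6.3
ee_pos: [586.4, -192.3, 265.0]
tool_rot: [2.107, 2.325, 0.004]
ft_force: [0.5, 0.2, 4.0]
width: 9.5
gripper_force: 12.0
```

Request:
apply_moves([
  [0.37,0.03,0.05,0],
  [0.73,0.07,0.06,0],
  [1.1,0.1,0.03,0],
  [1.25,0.12,0.01,0],
  [1.37,0.13,-0.02,0],
  [1.37,0.13,-0.02,0],
])

```text
time_s: 6.9
ee_pos: [653.7, -185.8, 262.7]
tool_rot: [2.109, 2.326, 0.002]
ft_force: [2.1, -0.5, 1.7]
width: 9.4
gripper_force: 12.0
```

Request:
apply_moves([
  [0.08,0.01,-0.02,0],
  [0.12,0.01,-0.03,0],
  [0.12,0.01,-0.03,0],
])

```text
time_s: 7.2
ee_pos: [658.7, -185.3, 261.6]
tool_rot: [2.111, 2.327, 0.0]
ft_force: [0.1, -0.1, 1.5]
width: 9.3
gripper_force: 12.0
```

Request:
apply_moves([
  [0.06,0.01,-0.01,0],
  [0.1,0.01,-0.02,0],
  [0.1,0.01,-0.02,0],
  [0.1,0.01,-0.02,0],
])

```text
time_s: 7.6
ee_pos: [660.8, -185.1, 261.0]
tool_rot: [-2.109, -2.322, 0.007]
ft_force: [-8.9, 0.0, 5.0]
width: 9.3
gripper_force: 12.0
```

The stop is reached at about 660. Now I release, lift clear and move above the slot to look.

Request:
apply_moves([
  [-0.08,0,0,0],
  [-0.08,0,0,0],
  [-0.08,0,0,0],
  [-0.08,0,0,0],
], jaw=160)

```text
time_s: 8.0
ee_pos: [659.9, -184.6, 259.9]
tool_rot: [-2.11, -2.327, -0.0]
ft_force: [1.3, -0.0, -0.1]
width: 34.7
gripper_force: 0.0
```

Request:
apply_moves([
  [0,0,0.5,0],
  [0,0,1.0,0],
  [0,0,1.4,0],
  [-0.5,-0.05,1.4,0],
  [-1.3,-0.13,1.4,0],
  [-2.1,-0.2,1.4,0],
  [-2.48,-0.26,1.4,0],
  [-2.48,-0.26,1.4,0],
  [-2.48,-0.26,1.4,0],
  [-2.48,-0.26,1.4,0],
])

```text
time_s: 9.0
ee_pos: [536.7, -197.6, 329.9]
tool_rot: [-2.11, -2.327, -0.0]
ft_force: [-0.3, 0.2, -0.1]
width: 35.1
gripper_force: 0.0
```

```bash
python3 - <<'E'
from h import *
st=robot.read_state(); print(st['ee_pos'],st['width'],st['ft_force'])
d=snap('wrist','w3')
c,s=np.cos(np.radians(5.4)),np.sin(np.radians(5.4)); O=np.array([535.4,-198.1])
L=lambda x,y,z:[O[0]+c*x-s*y,O[1]+s*x+c*y,z]
print(proj(d,[L(5,30,94),L(-5,30,94),L(-5,-30,94),L(5,-30,94)]).round())
E
```

```text
[ 536.72831879 -197.64271481  329.88670012] 35.13940690275033 [-0.26597781  0.19629858 -0.11440771]
[[321. 177.]
 [313. 177.]
 [313. 224.]
 [320. 224.]]
```

View pics/w3.png

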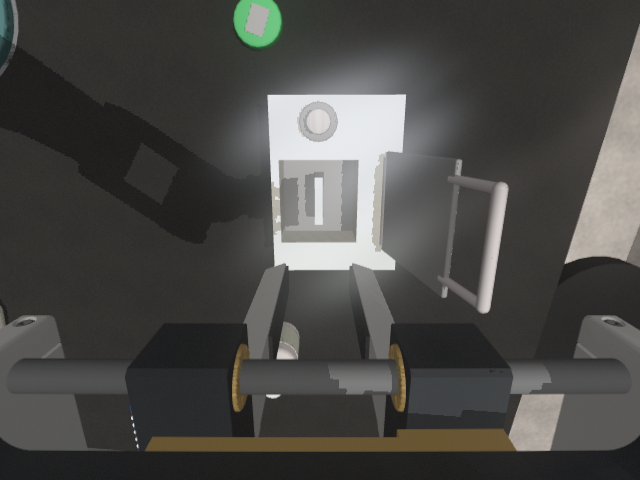

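The flap stands open on the right. The slide's top is the bright stripe at about (315–323, 178–225), roughly 2 px right of the model.

```bash
python3 - <<'E'
from h import *
d=load('w3'); g=cv2.cvtColor(d['frame'],cv2.COLOR_RGB2GRAY)
m=np.zeros_like(g); m[165:235,308:330]=(g[165:235,308:330]>190)*255
c=max(cv2.findContours(m,cv2.RETR_EXTERNAL,cv2.CHAIN_APPROX_NONE)[0],key=cv2.contourArea)
print(cv2.boundingRect(c)); P=np.array([onz(d,u,v,94)[:2] for u,v in c[:,0]],np.float32); print(cv2.minAreaRect(P))
for v in (200,): print(g[v,305:335])
E
```

```text
(315, 178, 8, 47)
((537.843017578125, -198.27621459960938), (8.9759521484375, 58.752281188964844), 5.5565900802612305)
[172 140 138 139 139 140 140 141 141 155 225 227 227 227 227 227 227 209
 171 176 177 177 177 176 176 177 177 177 177 178]
```

Request:
apply_moves([
  [0.03,-0.01,-0.8,0],
  [0.03,-0.01,-1.6,0],
  [0.03,-0.01,-2.4,0],
  [0.03,-0.01,-3.2,0],
  [0.03,-0.01,-3.8,0],
  [0.03,-0.01,-4.2,0],
  [0.03,-0.01,-4.2,0],
  [0.03,-0.01,-4.2,0],
])

```text
time_s: 9.85
ee_pos: [537.8, -198.1, 120.3]
tool_rot: [-2.11, -2.327, 0.0]
ft_force: [-0.7, -0.4, -0.6]
width: 34.9
gripper_force: 0.0
```

Request:
apply_moves([
  [0,0,-0.25,0],
  [0,0,-0.5,0],
  [0,0,-0.7,0],
  [0,0,-0.7,0],
  [0,0,-0.7,0],
])

```text
time_s: 10.35
ee_pos: [537.0, -198.2, 85.1]
tool_rot: [-2.111, -2.326, 0.0]
ft_force: [0.1, -0.4, 0.1]
width: 35.0
gripper_force: 0.0
```

Request:
apply_moves([
  [0,0,-0.1,0],
  [0,0,-0.2,0],
  [0,0,-0.3,0],
  [0,0,-0.3,0],
])

```text
time_s: 10.75
ee_pos: [536.6, -198.0, 69.4]
tool_rot: [-2.11, -2.325, 0.001]
ft_force: [-0.4, 0.2, 0.5]
width: 35.1
gripper_force: 0.0
```

Request:
apply_moves([
  [0,0,0,0],
  [0,0,0,0],
  [0,0,0,0],
  [0,0,0,0],
  [0,0,0,0],
  [0,0,0,0],
], jaw=255, force=20)

```text
time_s: 11.35
ee_pos: [537.4, -198.4, 70.8]
tool_rot: [2.111, 2.326, 0.0]
ft_force: [-0.6, 0.5, 0.5]
width: 9.7
gripper_force: 20.0
```

Request:
apply_moves([
  [0,0,0.15,0],
  [0,0,0.4,0],
  [0,0,0.7,0],
  [0,0,1.1,0],
  [0,0,1.6,0],
  [0,0,2.1,0],
  [0,0,2.6,0],
  [0,0,2.8,0],
  [0,0,2.8,0],
  [0,0,2.8,0],
])

```text
time_s: 12.35
ee_pos: [536.9, -198.2, 210.0]
tool_rot: [-2.111, -2.326, 0.0]
ft_force: [-0.2, -0.6, 0.1]
width: 9.8
gripper_force: 20.0
```

```bash
python3 - <<'E'
from h import *
st=robot.read_state(); print(st['ee_pos'],st['width'],st['ft_force'])
snap('scene','s1')
E
```

```text
[ 536.94849772 -198.1629282   209.97345928] 9.815236095073974 [-0.20275463 -0.5997464   0.0740679 ]
```

View pics/s1.png

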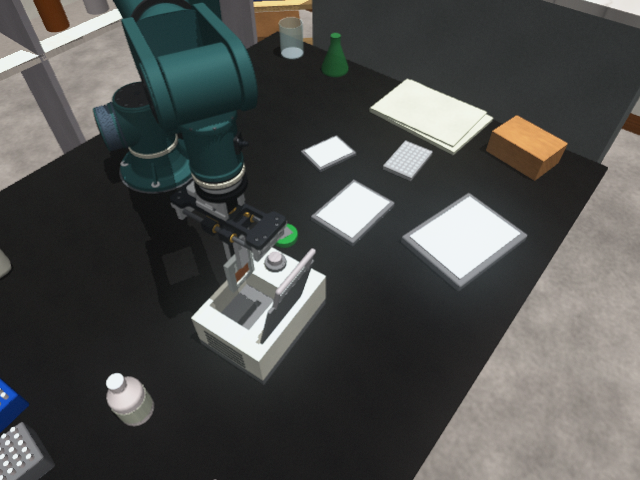

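The slide is out, held between the fingers, and the flap is standing open. Carrying it to the middle panel.

Request:
apply_moves([
  [-0.05,0.3,0,0],
  [-0.1,0.9,0,0],
  [-0.15,1.7,0,0],
  [-0.2,2.5,0,0],
  [-0.25,3.3,0,0],
  [-0.3,4.1,0,0],
  [-0.35,4.9,0,0],
  [-0.4,5.7,0,0],
  [-0.44,6.4,0,0],
  [-0.44,6.9,0,0],
])

```text
time_s: 13.4
ee_pos: [513.3, 149.8, 209.3]
tool_rot: [-2.106, -2.328, 0.002]
ft_force: [-0.7, 0.0, -0.9]
width: 10.0
gripper_force: 20.0
```

Request:
apply_moves([
  [0,0.4,-0.1,0],
  [0,0.6,-0.3,0],
  [0,0.7,-0.44,0],
  [0,0.7,-0.44,0],
  [0,0.7,-0.44,0],
  [0,0.7,-0.44,0],
])

```text
time_s: 14.0
ee_pos: [515.5, 180.9, 188.8]
tool_rot: [2.112, 2.325, 0.0]
ft_force: [0.0, 0.0, 0.0]
width: 9.7
gripper_force: 20.0
```

```bash
python3 - <<'E'
from h import *
st=robot.read_state(); print(st['ee_pos'],st['width'],st['ft_force'],st['tool_rot'])
w=snap('wrist','w4'); s=snap('scene','s2')
cv2.imwrite('pics/c4.png',np.vstack([cv2.resize(w['frame'],(400,300)),s['frame'][100:400,180:580]])[:,:,::-1])
x,y,z=st['ee_pos']
print(proj(s,[[x,y,z-50],[x,y,18],[515,181.5,18]]).round(), proj(w,[[x,y,z-50],[515,181.5,18]]).round())
# panel centre from the unobstructed scene0 picture
d=load('scene0'); g=cv2.cvtColor(d['frame'],cv2.COLOR_RGB2GRAY); m=np.zeros_like(g); m[170:250,305:400]=(g[170:250,305:400]>90)*255
c=max(cv2.findContours(m,cv2.RETR_EXTERNAL,cv2.CHAIN_APPROX_NONE)[0],key=cv2.contourArea)
print(cv2.minAreaRect(np.array([onz(d,u,v,18)[:2] for u,v in c[:,0]],np.float32)))
E
```

```text
[515.49532842 180.87571431 188.78174253] 9.743309604565132 [0.0114307  0.02174599 0.04265205] [2.11216718e+00 2.32489893e+00 3.81730277e-04]
[[355. 172.]
 [352. 209.]
 [352. 209.]] [[318. 250.]
 [317. 212.]]
((518.2909545898438, 181.56387329101562), (169.46156311035156, 133.69287109375), 88.45246124267578)
```

View pics/c4.png

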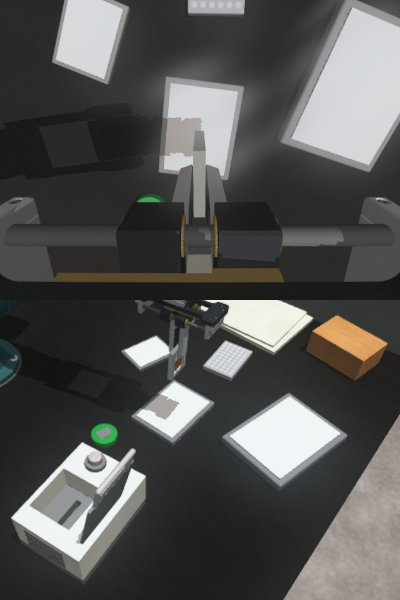

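The slide is held over the middle panel and the flap is still open. I'll check the lower edge height numerically.

```bash
python3 - <<'E'
from h import *
s=load('s2');w=load('w4');x,y=515.5,180.9
c,sn=np.cos(np.radians(5.4)),np.sin(np.radians(5.4))
P=lambda a,b,z:[x+c*a-sn*b,y+sn*a+c*b,z]
for z in (118,128,138.8): print(z,'scene',proj(s,[P(-5,-30,z),P(5,-30,z),P(5,30,z)]).round().tolist(),'wrist',proj(w,[P(5,30,z),P(-5,30,z)]).round().tolist())
cv2.imwrite('pics/c5.png',np.hstack([cv2.resize(s['frame'][130:190,330:380],(500,600)),cv2.resize(w['frame'][190:310,290:350],(300,600))])[:,:,::-1])
E
```

```text
118 scene [[346.0, 186.0], [350.0, 188.0], [363.0, 172.0]] wrist [[324.0, 204.0], [311.0, 204.0]]
128 scene [[346.0, 183.0], [350.0, 184.0], [363.0, 169.0]] wrist [[324.0, 206.0], [311.0, 206.0]]
138.8 scene [[346.0, 179.0], [350.0, 181.0], [364.0, 166.0]] wrist [[325.0, 209.0], [310.0, 209.0]]
```

View pics/c5.png

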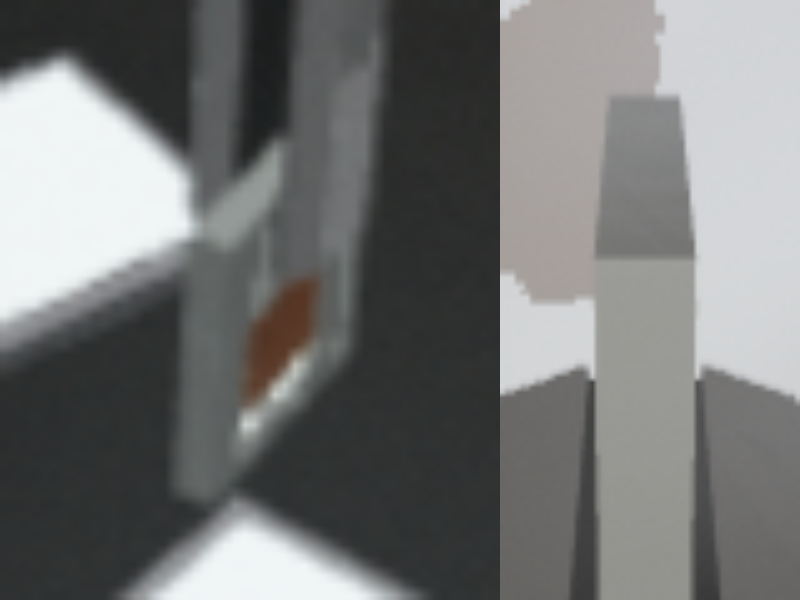

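The lower corners are at scene (351,180) and (365,165) and wrist row 209, which match a lower edge at z≈139 mm. The slide is upright and steady, so I'm handing it in.

```bash
python3 -c "
from workcell import robot
print(robot.finish_job())"
```

```text
the job is handed in; nothing more can be done
None
```

The job is handed in. The plunger was pushed to its stop, the flap stands open, and the slide is held upright and steady over the middle of the middle-sized panel, its lower edge about 12 cm above it.

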